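# Sample panel from the drying rack to the inspection stand

## Robot

A 6-joint arm with a two-finger parallel gripper is mounted at the origin on a cart in front of the work surface, level with it; the furniture and walls round the work are solid. World frame = base frame: x ahead of the robot, y to its left, z up, the work surface at z = 0. Lengths are in m, angles in degrees, forces in N, time in s.
With the tool pointing down it reaches from about 0.35 to 0.875 m from the base axis. Payload 4.2 kg.
Tool frame: the origin (TCP) lies midway between the tips of the shut fingers; the grasp point (between the pads) lies 19 mm behind it; z points along the fingers, y is the line along which they close (so a half turn about z gives the same grasp; the last joint's range is limited). The gripper opens to 87 mm and grips with 3 to 60 N. Pads are 19 mm wide; open, the fingers measure 117 mm over their backs; the gripper's body (75 mm by 190 mm) begins 51 mm behind the grasp point.
Start: joints at [-57.949, 22.042, 0.453, 0, -68.411, -14.817], TCP at [0.185, -0.597, 0.223] pointing down, gripper open.
Joint ranges: [-179.83, 179.83], [-69.29, 118.12], [-61.27, 80.66], [-181.25, 117.63], [-171.15, -9.14], [-177.46, 177.46]. Speed limits (degrees/s): [159.86, 159.86, 180, 180, 180, 180].

## Interface

Orientations are given as a 3x3 rotation matrix whose columns are the frame's x, y, z axes.
In Python, from station import sensors, eyes, workorder gives the robot as it stands.
- The arm moves only by the shell command python3 -m handwheel, which reads ROWS from standard input. ROWS is a JSON object whose key "ticks" holds a list of rows, 1 to 8 of them, each of 7 numbers: the opening from 0.0 (shut) to 1.0 (fully open), then dx, dy, dz in normalised numbers (1 is 0.75 m), then a rotation vector rx, ry, rz in fractions of the full range, 1 being 120 degrees; each row is the pose to reach, as a shift and turn from the pose commanded when the command began, along the tool's axes at that moment; what a row does not reach only later rows make up. A row lasts 1/10 s, in which the tool goes at most 0.05 m and 8.59 degrees, less where a joint would pass 70% of its speed; a pose out of reach is approached as far as the arm can. The fingers move at their own pace and stop on an object; the grip force is fixed at half the most. Time passes only in rows, so rows that do not move let the fingers close. It prints the time, the measured TCP pose, the force, the opening and the grip force at its end. A shift or turn number past 1, either way, is cut back to 1. Input that does not fit is refused with a message, and nothing moves.
- sensors.sense(): the state, without advancing time (a new reading comes with each control period).
- eyes.capture(name): name is "side" or "top" or "wrist"; returns a dict with "pixels" (384x512x3 uint8, red, green, blue), "z_map" (384x512 float32, m along the optical axis (not along the pixel's ray), 0 where there is no reading), "K" (3x3 intrinsics, pixels), "world_from_camera" (4x4, takes a point from camera to world coordinates). Camera axes: x right, y up, looking along -z (the intrinsics and any distortion apply to the point x, -y, -z); pixel columns grow to the right and rows downward; lengths in m; the calibration is good to about 2 mm. A picture is of the moment at which its call begins.
- workorder.finish_job(): hands the job in; it is judged then, once.
The state is a dict: "time_s": time; "joints": joint angles; "joint_velocities": joint speeds; "effort": joint torques, N m; "tcp_pos": TCP position; "ee_rot": TCP orientation; "wrist_force": force on the tool from outside, world axes, zero at the start; "moment": the same for the moment, N m; "gripper_width": opening from 0.0 (shut) to 1.0 (fully open); "gripper_force": force on a finger pad.
Only numpy, scipy, OpenCV 4.12 (cv2) and the standard library are available. Lean on these libraries where they do the work, as an engineer would, in place of code of your own. Each camera call takes 0.05 s, during which the arm holds its last target. There are 200 camera calls.

## Task

The paint on the blue sample panel is dry. Draw the panel up out of its sloping slot in the drying rack by its top edge, and set it down gently, without dropping it, near the middle of the wooden inspection stand, its foot behind the lip and its back leaning against the backrest. Leave the yellow panel in its slot, and do not disturb the stain tin, masking tape, paint brush or glue bottle.

Things in the scene. Friction and masses are not known exactly. Their poses are not given: they have to be found in the camera images.
- blue_panel: Plywood panel painted blue on both faces: 8 mm thick (own x), 110 mm wide (own y), 130 mm tall (own z), about 90 g, loose. Origin: centre of its lower edge; own z runs up the panel to its top edge. It starts in one of the rack's two slots, leaning 25 degrees from vertical with its top toward the rack's front.
- yellow_panel: The same panel painted yellow, loose, in the rack's other slot. Same origin and axes. Stays where it is.
- rack: Drying rack, fixed: plywood base 215 x 150 x 18 mm with two slots one behind the other, 80 mm apart. Origin on the worktop under the middle of the slots; own -x is its front, roughly to the robot's right. A slot is a pair of aluminium U-channels that hold a panel's two side edges, leaning 25 degrees from vertical with their tops to own -x, 62 mm long along that slope.
- slot_front (a point): Middle of the front slot's floor, 34 mm above the worktop, at own x = -40 mm of the rack. The slot takes the lower 62 mm of a panel, 68 mm stand free above it. Play: 4 mm in thickness, 3 mm at either side. A panel comes free when drawn straight along its own z by more than 62 mm.
- slot_rear (a point): The same for the rear slot, at own x = +40 mm of the rack.
- stand: Wooden inspection stand, fixed to the worktop: base board 130 x 170 x 15 mm, from 45 mm in front of the origin to 85 mm behind it. Origin on the worktop; own -x is its front, roughly toward the robot, own y along its width.
- stand_rest: Sloping part of the stand: ledge with a lip in front and a backrest behind. Own z runs up the backrest, which leans 20 degrees from vertical, its top away from the front; own y along the width, own -x out of the backrest's face. Origin: middle of the inside corner of ledge and backrest, 34 mm above the worktop. Backrest 150 mm wide, 10 mm thick, 85 mm high.
- seat (a point): Where the centre of the panel's lower edge belongs when it stands flat against the backrest: 4 mm in front of stand_rest's origin, on the ledge. The ledge is 170 mm wide, square to the backrest and 18 mm deep from backrest to lip; the lip is 14 mm high, 5 mm thick. A seated panel stands 45 mm higher than the backrest.
- stain_tin: Red tin, 78 mm across, 78 mm high, loose, on the worktop. Origin at the centre of its underside.
- tape_masking: Roll of pale masking tape, 96 mm across, 25 mm high, lying flat, loose. Origin at the centre of its underside.
- paint_brush: Flat paint brush, 197 mm long (own y), 44 mm wide, 15 mm high, lying, loose. Origin at the centre of its underside.
- wood_glue: Yellow glue bottle with orange tip, 58 mm across, 172 mm high, standing, loose. Origin at the centre of its underside.
Things that resemble listed ones, but are neither listed nor needed, are in the scene too. Of the things that look like the blue_panel, the middle-sized one is meant.

How it is judged:
By the outcome, as a careful person would: the job done as asked, in the order asked, and still so for the second after the job is handed in, with the robot touching nothing.
It also fails if it takes over 42 s, if anything falls off the work surface, if the arm or the gripper's body presses on something with over 40 N, if the wrist force passes 120 N, or if a joint passes its speed limit or range.

## Working session

There is one attempt and no reset: what is moved stays moved. The work goes in short steps, Python scripts to look and compute and a shell command to move; the robot and the scene stay as the last step left them, time stands still between calls to the robot, and variables do not carry over. Pictures are saved under pics/ and viewed, at most 10 in all, crops included, and the job is handed in when it is done.

```bash
mkdir -p pics; ls; cat > h.py <<'E'
import numpy as np, cv2
from station import sensors, eyes, workorder
def cap(n):
    c=eyes.capture(n); np.savez(f'{n}.npz',**c)
    return c
def load(n): return dict(np.load(f'{n}.npz'))
def pts(c):
    K=c['K'];z=c['z_map'];v,u=np.mgrid[:z.shape[0],:z.shape[1]]
    p=np.stack([(u-K[0,2])/K[0,0]*z,-(v-K[1,2])/K[1,1]*z,-z,np.ones_like(z)],-1)
    return (p@c['world_from_camera'].T)[...,:3]
E
python3 - <<'E'
from h import *
for n in ['top','side']:
    c=cap(n); cv2.imwrite(f'pics/{n}0.png',cv2.resize(c['pixels'][:,:,::-1],(800,600)))
    print(n,{k:(v.shape) for k,v in c.items() if hasattr(v,'shape')},list(c),c['world_from_camera'].round(3).tolist(),c['K'].tolist())
print(sensors.sense())
E
```

```text
pics
top {'pixels': (384, 512, 3), 'z_map': (384, 512), 'K': (3, 3), 'world_from_camera': (4, 4)} ['pixels', 'z_map', 'K', 'world_from_camera'] [[-0.008, 0.983, -0.182, 0.288], [-1.0, -0.009, -0.008, 0.205], [-0.01, 0.182, 0.983, 1.36], [0.0, 0.0, 0.0, 1.0]] [[366.4297797244013, 0.0, 260.5962106773046], [0.0, 366.4297797244013, 191.34312671194064], [0.0, 0.0, 1.0]]
side {'pixels': (384, 512, 3), 'z_map': (384, 512), 'K': (3, 3), 'world_from_camera': (4, 4)} ['pixels', 'z_map', 'K', 'world_from_camera'] [[-0.876, 0.295, -0.382, 0.036], [-0.482, -0.554, 0.679, 1.102], [-0.011, 0.779, 0.628, 0.852], [0.0, 0.0, 0.0, 1.0]] [[394.96358730272686, 0.0, 255.80001079399298], [0.0, 394.96358730272686, 197.35431448006582], [0.0, 0.0, 1.0]]
{'time_s': 0.1, 'joints': array([-5.79469097e+01,  2.20870839e+01,  3.87232314e-01, -2.54174790e-02,
       -6.84118875e+01, -1.48167069e+01]), 'joint_velocities': array([-0.0774409 , -0.19917749,  0.12323283,  0.18204036, -0.040129  ,
        0.08669316]), 'effort': array([-4.79026094e-04, -3.91689813e+01,  1.87934428e+01,  4.23184812e+00,
        1.34922797e-02, -7.71039663e-05]), 'tcp_pos': array([ 0.18505185, -0.59640592,  0.2215585 ]), 'ee_rot': array([[-9.55138829e-01, -2.96157641e-01, -6.85352236e-04],
       [-2.96158417e-01,  9.55137000e-01,  1.87180313e-03],
       [ 1.00256480e-04,  1.99080468e-03, -9.99998013e-01]]), 'wrist_force': array([-0.52403037, -0.3348863 , -0.16399616]), 'moment': array([-0.00928637, -0.03960138,  0.0073221 ]), 'gripper_force': 0.0, 'gripper_width': 1.0004140659876122}
```

View pics/top0.png

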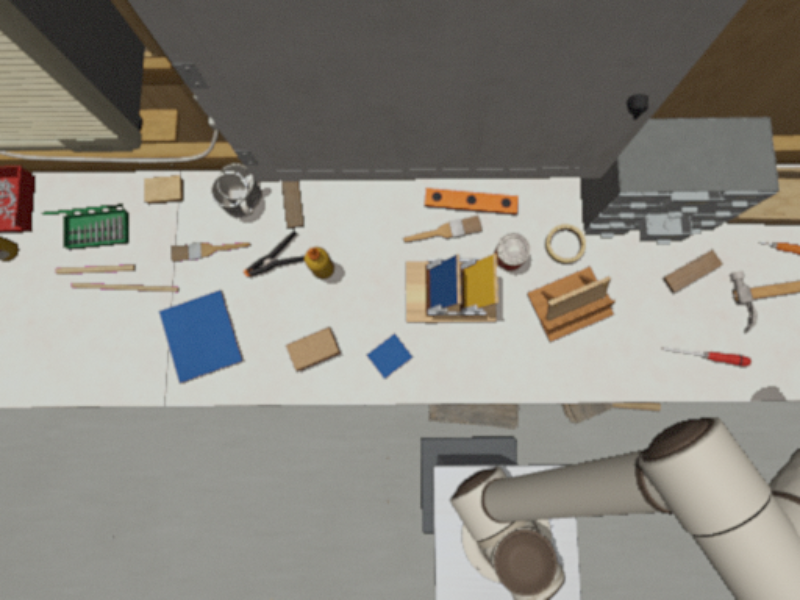

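View pics/side0.png

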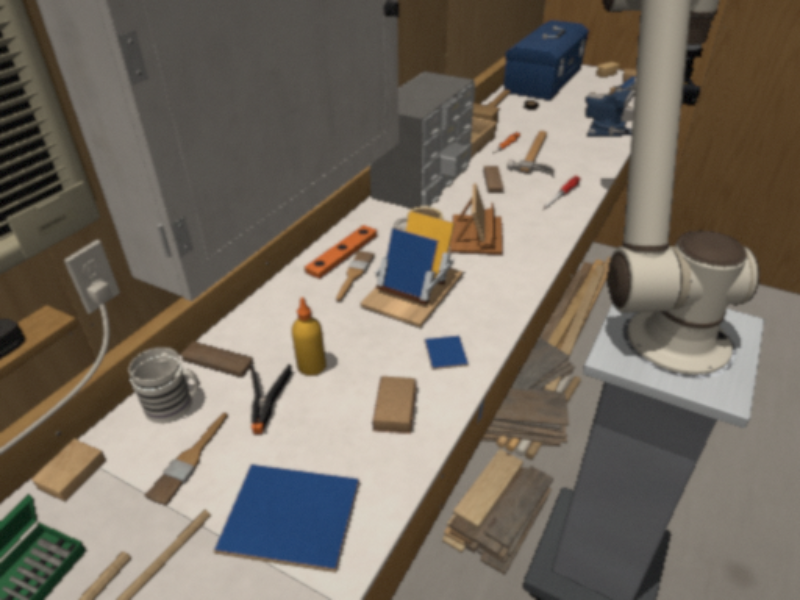

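The blue things, in 800x600 pixels of the top view, are a large sheet at (202,336), a small square at (389,355), and the panel in the rack at (443,285). The rack panel is the middle-sized one and stands in the slot farther from the robot's right, so slot_rear. The stand is at (572,300) and the yellow panel is at (480,285), in the front slot. I'll measure, and confirm in an enlarged crop.

```bash
cat >> h.py <<'E'
def plane(P):
    for _ in range(4):
        m=P.mean(0); n=np.linalg.svd(P-m,full_matrices=False)[2][2]; d=(P-m)@n
        P=P[abs(d)<max(2*d.std(),.0015)]
    return P.mean(0), n*np.sign(n[np.argmax(abs(n))]), P
E
python3 - <<'E'
from h import *
np.set_printoptions(precision=4,suppress=True)
for n,box in [('top',(255,155,330,215)),('side',(235,140,290,200))]:
    c=load(n);P=pts(c);px=c['pixels'];hsv=cv2.cvtColor(px,cv2.COLOR_RGB2HSV)
    u0,v0,u1,v1=box; B=np.zeros(px.shape[:2],bool);B[v0:v1,u0:u1]=1
    for name,lo,hi in [('blue',100,125),('yellow',20,30)]:
        M=B&(hsv[...,0]>lo)&(hsv[...,0]<hi)&(hsv[...,1]>140)&(P[...,2]>.04)
        M=cv2.erode(M.astype(np.uint8),np.ones((2,2)))>0
        m,nn,Q=plane(P[M])
        ax=np.array([nn[1],-nn[0],0]);ax/=np.linalg.norm(ax);up=np.cross(ax,nn);up*=np.sign(up[2])
        print(n,name,len(Q),m,nn,'tilt',np.degrees(np.arcsin(abs(nn[2]))),'w',np.percentile((Q-m)@ax,[1,99]),ax,'h',np.percentile((Q-m)@up,[1,99]),up,Q[:,2].max())
c=load('top');P=pts(c)
for u,v in [(340,195),(366,182),(388,190),(352,202),(390,178),(372,190),(375,182),(350,197),(362,155),(328,160),(290,147),(204,168)]: print(u,v,P[v,u],c['pixels'][v,u])
a=cv2.resize(c['pixels'][150:220,250:405,::-1],None,fx=5,fy=5,interpolation=cv2.INTER_CUBIC)
cv2.imwrite('pics/crop1.png',a)
E
```

```text
top blue 312 [0.553  0.1332 0.1006] [-0.0007  0.9066  0.422 ] tilt 24.958196402637178 w [-0.0465  0.045 ] [1.     0.0007 0.    ] h [-0.0555  0.0501] [ 0.0003 -0.422   0.9066] 0.14841214865483154
top yellow 393 [0.5535 0.0514 0.1044] [-0.0033  0.9092  0.4164] tilt 24.610233527995298 w [-0.0497  0.047 ] [1.     0.0036 0.    ] h [-0.06    0.0508] [ 0.0015 -0.4164  0.9092] 0.1534024112161645
side blue 736 [0.5547 0.1359 0.0964] [0.0075 0.9061 0.423 ] tilt 25.021546968791537 w [-0.0462  0.0438] [ 1.     -0.0082  0.    ] h [-0.0584  0.0533] [-0.0035 -0.4229  0.9061] 0.14660083727580897h.py:13: RuntimeWarning: Mean of empty slice.
  m=P.mean(0); n=np.linalg.svd(P-m,full_matrices=False)[2][2]; d=(P-m)@n
  ret = um.true_divide(
Traceback (most recent call last):
  File "h.py", line 13, in plane
    m=P.mean(0); n=np.linalg.svd(P-m,full_matrices=False)[2][2]; d=(P-m)@n
                   ~~~~~~~~~~~~~~~~~~~~~~~~~~~~~~~~~~~~~~~~~^^^
IndexError: index 2 is out of bounds for axis 0 with size 0
```

```bash
python3 - <<'E'
from h import *
np.set_printoptions(precision=4,suppress=True)
c=load('top');P=pts(c)
R=P[165:220,330:400].reshape(-1,3);R=R[(R[:,2]>.045)&(R[:,2]<.14)&(R[:,1]<-.05)]
print(len(R),R.min(0),R.max(0))
m,n,Q=plane(R);print(m,n,len(Q))
for v in range(176,214,2): print(v,[f"{P[v,u,2]*1000:.0f}" for u in range(336,396,3)])
for u,v in [(362,155),(328,160),(290,147),(204,168),(345,200),(380,190)]: print(u,v,P[v,u],c['pixels'][v,u])
a=cv2.resize(c['pixels'][130:225,245:405,::-1],None,fx=5,fy=5,interpolation=cv2.INTER_CUBIC)
cv2.imwrite('pics/crop1.png',a)
w=cap('wrist');print(w['world_from_camera'],w['K'],sensors.sense()['tcp_pos'],sensors.sense()['joints'])
E
```

```text
589 [ 0.4548 -0.2632  0.0451] [ 0.6197 -0.0501  0.1181]
[ 0.5167 -0.1709  0.0811] [ 0.7661  0.3125 -0.5616] 554
176 ['0', '-3', '1', '-0', '0', '-1', '-5', '-1', '-4', '16', '12', '11', '25', '17', '18', '-1', '-4', '-5', '5', '-4']
178 ['2', '2', '1', '0', '3', '-1', '1', '-3', '10', '12', '18', '19', '32', '48', '9', '18', '-3', '108', '114', '3']
180 ['3', '1', '-4', '2', '1', '3', '14', '18', '14', '18', '17', '13', '15', '10', '70', '108', '109', '109', '102', '-2']
182 ['0', '-0', '4', '-1', '6', '13', '11', '17', '20', '18', '15', '9', '14', '15', '108', '111', '109', '103', '-5', '-3']
184 ['-2', '-1', '0', '14', '15', '18', '10', '15', '13', '16', '16', '16', '108', '116', '110', '102', '87', '80', '-1', '-1']
186 ['0', '14', '20', '17', '21', '13', '22', '16', '16', '19', '110', '112', '115', '107', '97', '86', '76', '68', '3', '-1']
188 ['1', '18', '11', '13', '42', '51', '22', '11', '16', '111', '113', '107', '98', '89', '80', '73', '61', '50', '0', '-2']
190 ['1', '13', '20', '12', '19', '62', '77', '108', '113', '114', '105', '92', '85', '74', '68', '53', '41', '32', '3
[... 1252 characters left out ...]
', '-2', '-2', '10', '44', '21', '13', '14', '20', '10', '0', '-3', '5', '-3', '3', '3', '1', '1', '-0']
362 155 [ 0.6762 -0.1727  0.0022] [206 207 199]
328 160 [ 0.6394 -0.0298  0.0695] [197 198 187]
290 147 [0.709  0.1024 0.0087] [197 197 192]
204 168 [0.6015 0.4122 0.1193] [131 104  35]
345 200 [ 0.5003 -0.0961  0.0163] [173 122  74]
380 190 [ 0.5298 -0.2157  0.0536] [111  91  68]
[[-0.2949 -0.9211 -0.2541  0.1162]
 [ 0.9555 -0.2836 -0.0807 -0.6189]
 [ 0.0023 -0.2666  0.9638  0.382 ]
 [ 0.      0.      0.      1.    ]] [[337.1687   0.     259.6338]
 [  0.     337.1687 185.0512]
 [  0.       0.       1.    ]] [ 0.1851 -0.5965  0.2217] [-57.9476  22.0809   0.3988  -0.019  -68.412  -14.8168]
```

View pics/crop1.png

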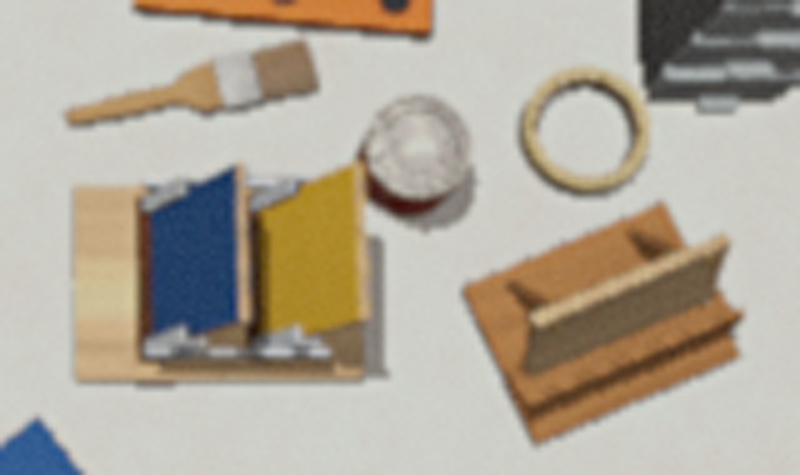

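The crop confirms the middle-sized blue panel: it sits in the rack's left (rear) slot at crop (190,250), and the yellow one is at (305,255). The stand is at (610,320) with its lip toward the robot. The small square at the lower left and the large sheet are decoys. Next I move the wrist camera over the stand.

```bash
cat >> h.py <<'E'
from scipy.spatial.transform import Rotation as Rot
def delta(p,R):
    s=sensors.sense(); R0=s['ee_rot']
    rv=np.degrees(Rot.from_matrix(R0.T@R).as_rotvec())
    print('d',(R0.T@(np.array(p)-s['tcp_pos'])).round(4),'rv',rv.round(2),np.linalg.norm(rv).round(1),'j',s['joints'].round(1),'F',s['wrist_force'].round(1),'t',s['time_s'])
DOWN=np.array([[-1,0,0],[0,1,0],[0,0,-1.]])
s25,c25=np.sin(np.radians(25)),np.cos(np.radians(25))
RACK=np.array([[-1,0,0],[0,c25,s25],[0,s25,-c25]])
E
python3 -c "
from h import *
delta([.42,-.17,.36],DOWN)"
```

```text
d [-0.3507  0.338  -0.1378] rv [ 0.09 -0.02 17.23] 17.2 j [-57.9  22.1   0.4  -0.  -68.4 -14.8] F [-1.1 -0.6 -0.2] t 0.15
```

The manual's scale: shifts go in shares of 0.75 m and turns go in shares of 120 degrees. Converting my numbers, -0.35 m is -0.4667, -0.05 m is -0.0667, 17.2 degrees is 0.1433.

```bash
echo '{"ticks": [[1,-0.0667,0.0667,-0.0667,0,0,0],[1,-0.2,0.2,-0.1827,0,0,0.0667],[1,-0.4667,0.4507,-0.1827,0,0,0.1433],[1,-0.4667,0.4507,-0.1827,0,0,0.1433],[1,-0.4667,0.4507,-0.1827,0,0,0.1433],[1,-0.4667,0.4507,-0.1827,0,0,0.1433],[1,-0.4667,0.4507,-0.1827,0,0,0.1433],[1,-0.4667,0.4507,-0.1827,0,0,0.1433]]}' | python3 -m handwheel; python3 -c "
from h import *
delta([.42,-.17,.36],DOWN)"
```

```text
time_s: 0.95
tcp_pos: [0.365, -0.2672, 0.3372]
ee_rot: [[-1.0, -0.0, 0.0], [-0.0, 1.0, 0.0], [-0.0, 0.0, -1.0]]
wrist_force: [0.6, -0.2, 0.8]
gripper_width: 1.003
gripper_force: 0.0
d [-0.055   0.0972 -0.0228] rv [0.   0.02 0.03] 0.0 j [-15.5   0.9 -10.2  -0.  -78.8 -74.4] F [ 0.6 -0.2  0.8] t 0.95
```

Converted, 0.1 m is 0.1333, -0.05 m is -0.0667.

```bash
echo '{"ticks": [[1,-0.0667,0.1333,-0.0267,0,0,0],[1,-0.0667,0.1333,-0.0267,0,0,0],[1,-0.0667,0.1333,-0.0267,0,0,0],[1,-0.0667,0.1333,-0.0267,0,0,0],[1,-0.0667,0.1333,-0.0267,0,0,0]]}' | python3 -m handwheel; python3 - <<'E'
from h import *
np.set_printoptions(precision=4,suppress=True)
w=cap('wrist');cv2.imwrite('pics/w1.png',cv2.resize(w['pixels'][:,:,::-1],(768,576)))
P=pts(w);R=P.reshape(-1,3)
# iterative constrained stand fit
rough=(R[:,2]>.04)&(R[:,2]<.13)&(R[:,0]>.42)&(R[:,0]<.65)&(R[:,1]<-.06)&(R[:,1]>-.28)
psi=np.radians(22.2);A=R[rough];np.save('stand.npy',A)
from scipy.optimize import least_squares
# front face: points with z .06-.105, x along horizontal dir
h0=np.array([np.cos(psi),np.sin(psi),0])
n0=np.array([*(h0[:2]*np.cos(np.radians(20))),-np.sin(np.radians(20))])
B=A[(A[:,2]>.062)&(A[:,2]<.108)]
d=B@n0;med=np.median(d);B=B[abs(d-med)<.008];m,n,Q=plane(B)
print(len(Q),m,n,'tilt',np.degrees(np.arcsin(-n[2])),'yaw',np.degrees(np.arctan2(n[1],n[0])))
yaw=np.arctan2(n[1],n[0]);y=np.array([-np.sin(yaw),np.cos(yaw),0])
print('extent y',np.percentile((Q-m)@y,[0,.5,99.5,100]))
print(sensors.sense()['tcp_pos'])
E
```

```text
time_s: 1.45
tcp_pos: [0.4143, -0.1693, 0.3564]
ee_rot: [[-1.0, -0.001, -0.001], [-0.001, 1.0, 0.0], [0.001, 0.0, -1.0]]
wrist_force: [0.1, 0.2, 0.6]
gripper_width: 1.003
gripper_force: 0.0
2380 [ 0.5225 -0.1694  0.0852] [ 0.8697  0.357  -0.3407] tilt 19.920881272088543 yaw 22.317614210866363
extent y [-0.0793 -0.0783  0.07    0.0707]
[ 0.414  -0.1698  0.3563]
```

View pics/w1.png

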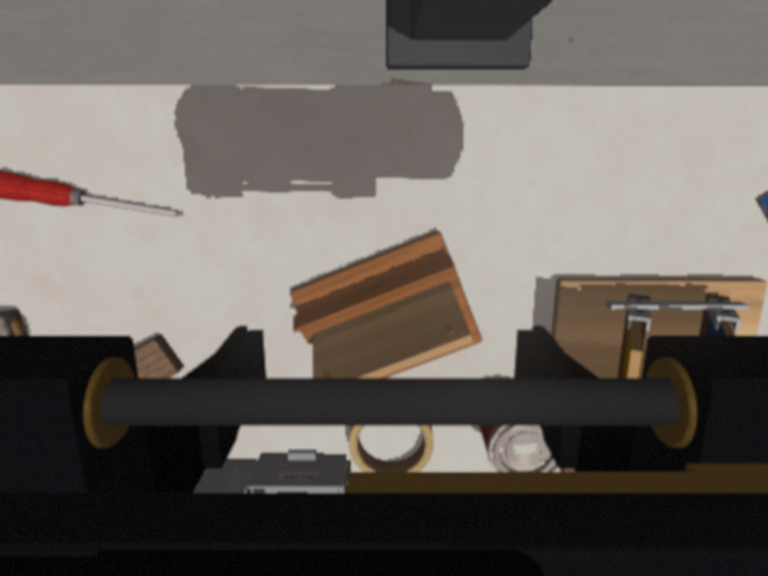

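The wrist view shows the stand at about (385,300) with its lip up-left of the backrest, and the rack's channels at (640,300) and (720,300). The stand fit is good: yaw 22.3°, tilt 20°, width 150 mm. Moving to above the blue panel.

```bash
cat >> h.py <<'E'
UP=np.array([0,-s25,c25]); TOP=np.array([.5532,.1053,.1518])
E
python3 -c "
from h import *
delta(TOP+.12*UP,RACK)"
```

```text
d [-0.1392  0.2244  0.0956] rv [-25.    -0.06  -0.04] 25.0 j [ -1.4   0.1  -8.4   0.  -81.5 -88.6] F [ 0.2 -0.6  0.6] t 1.5
```

Converted, 0.224 m is 0.2987, 0.2 m is 0.2667, -25 degrees is -0.2083.

```bash
echo '{"ticks": [[0.6,-0.0533,0.0667,0,-0.0667,0,0],[0.6,-0.1067,0.1333,0,-0.1333,0,0],[0.6,-0.16,0.2,0.04,-0.2083,0,0],[0.6,-0.1853,0.2667,0.0933,-0.2083,0,0],[0.6,-0.1853,0.2987,0.128,-0.2083,0,0],[0.6,-0.1853,0.2987,0.128,-0.2083,0,0],[0.6,-0.1853,0.2987,0.128,-0.2083,0,0],[0.6,-0.1853,0.2987,0.128,-0.2083,0,0]]}' | python3 -m handwheel; python3 - <<'E'
from h import *
np.set_printoptions(precision=4,suppress=True)
w=cap('wrist');cv2.imwrite('pics/w2.png',cv2.resize(w['pixels'][:,:,::-1],(768,576)))
P=pts(w);m=sensors.sense()
hsv=cv2.cvtColor(w['pixels'],cv2.COLOR_RGB2HSV)
# all points in the panel frame relative to TOP estimate: along n, x, up
Q=P.reshape(-1,3)-TOP; n=RACK[:,1]
A=np.stack([Q@n,Q[:,0],Q@UP],1)
S=A[(abs(A[:,0])<.02)&(abs(A[:,1])<.07)&(A[:,2]>-.06)&(A[:,2]<.02)]
print(len(S)); 
T=S[S[:,2]>-.004]; print('top strip n',np.percentile(T[:,0],[2,50,98]),'x',np.percentile(T[:,1],[1,99]),'up',np.percentile(T[:,2],[2,50,98]),len(T))
delta(TOP+.0100*UP,RACK)
E
```

```text
time_s: 2.3
tcp_pos: [0.5533, 0.0538, 0.2596]
ee_rot: [[-1.0, 0.001, -0.002], [0.0, 0.907, 0.422], [0.002, 0.422, -0.907]]
wrist_force: [-0.5, -1.5, 0.0]
gripper_width: 0.604
gripper_force: 0.0
1181
top strip n [-0.0063 -0.0023  0.0013] x [-0.0491  0.0585] up [-0.0031 -0.0016 -0.0001] 1141
d [0.0006 0.0011 0.1108] rv [-0.05  0.03 -0.04] 0.1 j [  7.1  15.    1.3 -25.7 -74.6 -90.6] F [-0.5  0.1  0.3] t 2.35
```

View pics/w2.png

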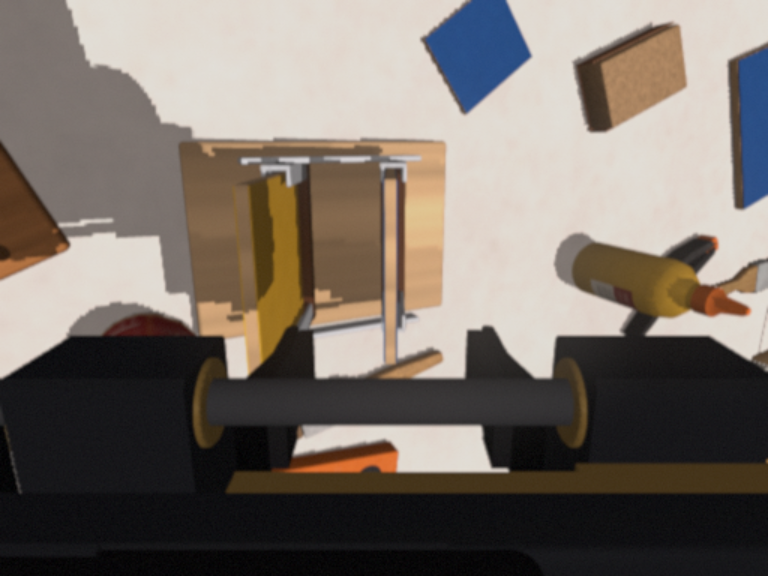

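The blue panel's top edge is at about (393,250), between the fingers, and yellow's is at (245,270), clear of the left finger. The refined top edge is shifted by about -2 mm along n and +4 mm in x. Descending along the panel.

Converted, 0.148 m is 0.1973, -0.001 m is -0.0013.

```bash
echo '{"ticks": [[0.6,-0.004,-0.0013,0.0533,0,0,0],[0.6,-0.004,-0.0013,0.1,0,0,0],[0.6,-0.004,-0.0013,0.1333,0,0,0],[0.6,-0.004,-0.0013,0.16,0,0,0],[0.6,-0.004,-0.0013,0.1827,0,0,0],[0.6,-0.004,-0.0013,0.1973,0,0,0],[0.6,-0.004,-0.0013,0.1973,0,0,0]]}' | python3 -m handwheel && echo '{"ticks": [[0,0,0,0,0,0,0],[0,0,0,0,0,0,0],[0,0,0,0,0,0,0],[0,0,0,0,0,0,0],[0,0,0,0,0,0,0],[0,0,0,0,0,0,0]]}' | python3 -m handwheel; python3 - <<'E'
from h import *
np.set_printoptions(precision=4,suppress=True)
w=cap('wrist');cv2.imwrite('pics/w3.png',cv2.resize(w['pixels'][:,:,::-1],(768,576)))
E
```

```text
time_s: 3.05
tcp_pos: [0.5563, 0.1157, 0.1259]
ee_rot: [[-1.0, 0.001, -0.001], [0.001, 0.906, 0.422], [0.001, 0.422, -0.906]]
wrist_force: [0.2, -0.4, 0.2]
gripper_width: 0.601
gripper_force: 0.0
time_s: 3.65
tcp_pos: [0.5565, 0.1166, 0.1264]
ee_rot: [[-1.0, -0.001, -0.0], [-0.001, 0.906, 0.423], [-0.0, 0.423, -0.906]]
wrist_force: [-0.6, -0.0, -0.0]
gripper_width: 0.142
gripper_force: 0.0
```

View pics/w3.png

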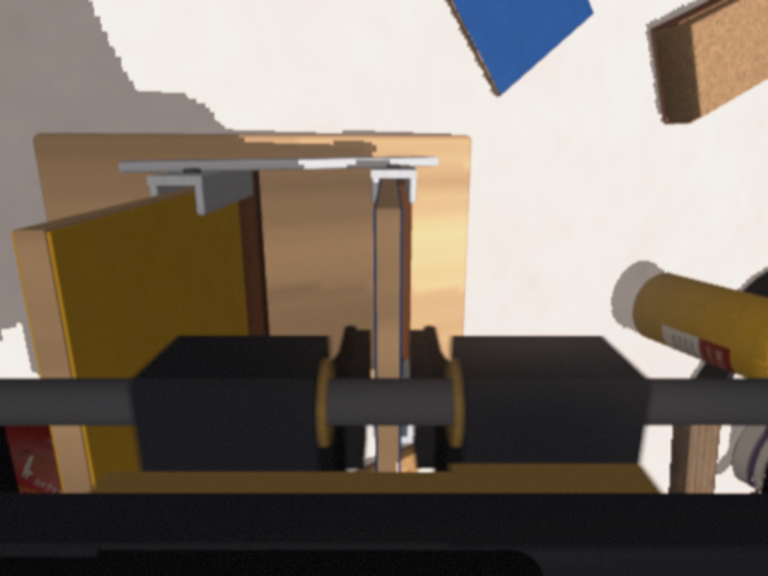

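The panel is at (388,300), centred between the nearly shut fingers. Closing fully.

Converted, -0.03 m is -0.04, -0.022 m is -0.0293.

```bash
echo '{"ticks": [[0,0,0,0,0,0,0],[0,0,0,0,0,0,0],[0,0,0,0,0,0,0]]}' | python3 -m handwheel && echo '{"ticks": [[0,0,0,-0.004,0,0,0],[0,0,0,-0.0107,0,0,0],[0,0,0,-0.02,0,0,0],[0,0,0,-0.0293,0,0,0],[0,0,0,-0.04,0,0,0]]}' | python3 -m handwheel
```

```text
time_s: 4.0
tcp_pos: [0.5565, 0.1165, 0.1262]
ee_rot: [[-1.0, -0.001, -0.0], [-0.001, 0.906, 0.422], [-0.0, 0.422, -0.906]]
wrist_force: [-0.6, -0.5, 0.6]
gripper_width: 0.09
gripper_force: 30.0
time_s: 4.5
tcp_pos: [0.5565, 0.1036, 0.1541]
ee_rot: [[-1.0, -0.001, -0.0], [-0.001, 0.906, 0.423], [-0.0, 0.423, -0.906]]
wrist_force: [-0.2, 0.0, -1.9]
gripper_width: 0.091
gripper_force: 30.0
```

Converted, -0.185 m is -0.2467, -0.147 m is -0.196.

```bash
echo '{"ticks": [[0,0,0,-0.0267,0,0,0],[0,0,0,-0.06,0,0,0],[0,0,0,-0.1,0,0,0],[0,0,0.0227,-0.1467,0,0,0],[0,0,0.0453,-0.196,0,0,0],[0,0,0.0667,-0.2467,0,0,0],[0,0,0.0667,-0.2467,0,0,0]]}' | python3 -m handwheel; cat >> h.py <<'E'
yaw,t=np.radians(22.3),np.radians(20)
h=np.array([np.cos(yaw),np.sin(yaw),0]); ZR=np.sin(t)*h+np.array([0,0,np.cos(t)]); YR=np.array([-np.sin(yaw),np.cos(yaw),0]); XR=np.cross(YR,ZR)
RO=np.array([.5069,-.1805,.034]); SEAT=RO-.004*XR
REST=np.stack([YR,XR,-ZR],1)
E
python3 - <<'E'
from h import *
np.set_printoptions(precision=4,suppress=True)
print(np.linalg.det(REST),SEAT)
s=sensors.sense();R=s['ee_rot'];tc=s['tcp_pos']
for n in ['wrist','top','side']:
    c=cap(n);P=pts(c).reshape(-1,3);hsv=cv2.cvtColor(c['pixels'],cv2.COLOR_RGB2HSV).reshape(-1,3)
    Q=(P-tc)@R
    M=(abs(Q[:,1])<.02)&(abs(Q[:,0])<.08)&(Q[:,2]>-.035)&(Q[:,2]<.14)
    if n!='wrist': M&=(hsv[:,0]>95)&(hsv[:,0]<130)&(hsv[:,1]>120)
    S=Q[M]
    print(n,len(S),'x',np.percentile(S[:,0],[0,2,98,100]),'y',np.percentile(S[:,1],[2,50,98]),'z',np.percentile(S[:,2],[0,2,98,100]))
delta(SEAT+.18*ZR,REST)
E
```

```text
time_s: 5.2
tcp_pos: [0.5587, 0.0702, 0.3502]
ee_rot: [[-1.0, -0.007, 0.013], [-0.0, 0.906, 0.423], [-0.015, 0.422, -0.906]]
wrist_force: [-0.1, -0.2, -0.8]
gripper_width: 0.092
gripper_force: 30.0
1.0000000000000002 [ 0.5034 -0.1819  0.0354]
wrist 4226 x [-0.0286 -0.0247  0.0539  0.0542] y [-0.0128 -0.0016  0.01  ] z [-0.035  -0.0323  0.0411  0.1008]
top 391 x [-0.051  -0.0442  0.052   0.0537] y [0.0011 0.0035 0.0057] z [-0.0204 -0.015   0.0963  0.1   ]
side 1201 x [-0.0531 -0.0485  0.0514  0.0542] y [-0.0017  0.0032  0.0092] z [-0.0193 -0.0158  0.1019  0.1046]
d [-0.0045 -0.2661  0.0274] rv [39.53 -3.08 69.25] 79.8 j [  9.   12.6   9.2 -24.9 -83.2 -96.7] F [-0.1  0.3 -2.4] t 5.35
```

```bash
python3 - <<'E'
from h import *
P=pts(load('top')).reshape(-1,3)
M=(P[:,2]>.2)&(P[:,1]<.2)&(P[:,1]>-.35)&(P[:,0]>.5)&(P[:,2]<1.3)
Q=P[M]
for a,b in[(.2,.4),(.4,.6),(.6,.8),(.8,1.3)]:
    q=Q[(Q[:,2]>a)&(Q[:,2]<b)]; print(a,len(q),q.min(0) if len(q) else'')
delta(SEAT-.003*XR+.27*ZR,REST)
E
```

```text
0.2 5051 [ 0.50165495 -0.34990161  0.20001569]
0.4 7459 [ 0.51022478 -0.34987116  0.40006694]
0.6 13682 [ 0.50000524 -0.2028688   0.60000407]
0.8 0 
d [-0.0303 -0.2203 -0.0457] rv [39.53 -3.08 69.25] 79.8 j [  9.   12.6   9.2 -24.9 -83.2 -96.7] F [-0.1  0.3 -2.4] t 5.35
```

```bash
python3 - <<'E'
from h import *
for n in('top','side'):
    P=pts(load(n)).reshape(-1,3)
    Q=P[(P[:,2]>.2)&(P[:,1]<.5)&(P[:,1]>.28)&(P[:,0]>.6)]
    for a in np.arange(.2,1.2,.1):
        q=Q[(Q[:,2]>a)&(Q[:,2]<a+.1)]; print(n,a.round(1),len(q),np.percentile(q[:,0],[1,50]) if len(q) else'')
E
```

```text
top 0.2 855 [0.76220254 0.76446454]
top 0.3 1126 [0.76199683 0.76450836]
top 0.4 1490 [0.76251737 0.76453508]
top 0.5 2042 [0.76260474 0.76458839]
top 0.6 2913 [0.76267951 0.76462284]
top 0.7 2147 [0.7627239  0.76458291]
top 0.8 0 
top 0.9 0 
top 1.0 0 
top 1.1 0 
side 0.2 1716 [0.76327092 0.76664834]
side 0.3 2024 [0.7634642  0.76666734]
side 0.4 2429 [0.76340691 0.76657918]
side 0.5 2938 [0.76353969 0.76651176]
side 0.6 1525 [0.76353793 0.7665257 ]
side 0.7 0 
side 0.8 0 
side 0.9 0 
side 1.0 0 
side 1.1 0
```

```bash
python3 -c "
from h import *
delta([.5,-.15,.33],REST)"
```

```text
d [ 0.056  -0.2053 -0.0826] rv [39.53 -3.08 69.25] 79.8 j [  9.   12.6   9.2 -24.9 -83.2 -96.7] F [-0.1  0.3 -2.4] t 5.35
```

Converted, -0.205 m is -0.2733, -0.18 m is -0.24, 58 degrees is 0.4833.

```bash
echo '{"ticks": [[0,0.0267,-0.0267,-0.0267,0.025,0,0.0417],[0,0.0533,-0.08,-0.0533,0.0667,-0.005,0.1167],[0,0.0747,-0.1333,-0.08,0.1083,-0.0083,0.1833],[0,0.0747,-0.1867,-0.1067,0.1417,-0.0108,0.25],[0,0.0747,-0.24,-0.1107,0.175,-0.0133,0.3083],[0,0.0747,-0.2733,-0.1107,0.2083,-0.0167,0.3667],[0,0.0747,-0.2733,-0.1107,0.2417,-0.0192,0.425],[0,0.0747,-0.2733,-0.1107,0.275,-0.0217,0.4833]]}' | python3 -m handwheel; echo '{"ticks": [[0,0,0,0,0,0,0]]}' | python3 -m handwheel;python3 -c "
from h import *
delta(SEAT-.003*XR+.22*ZR,REST)"
```

```text
time_s: 6.15
tcp_pos: [0.4995, -0.1505, 0.3287]
ee_rot: [[-0.547, 0.807, -0.225], [0.835, 0.547, -0.068], [0.069, -0.225, -0.972]]
wrist_force: [-0.1, -0.4, -0.2]
gripper_width: 0.09
gripper_force: 30.0
time_s: 6.25
tcp_pos: [0.5006, -0.1489, 0.3274]
ee_rot: [[-0.553, 0.802, -0.226], [0.83, 0.554, -0.066], [0.072, -0.224, -0.972]]
wrist_force: [-1.3, -0.2, -1.8]
gripper_width: 0.089
gripper_force: 30.0
d [-0.0492  0.0718  0.0665] rv [ 6.59 -0.7  12.07] 13.8 j [   3.1   15.2    3.     3.1  -91.1 -149.3] F [-1.3 -0.2 -1.8] t 6.25
```

Converted, 0.072 m is 0.096, 0.067 m is 0.0893, 12 degrees is 0.1.

```bash
echo '{"ticks": [[0,-0.0133,0.02,0.0133,0.0167,0,0.025],[0,-0.0267,0.04,0.0267,0.0333,-0.0025,0.0583],[0,-0.0467,0.0667,0.0467,0.055,-0.0058,0.1],[0,-0.0653,0.096,0.0667,0.055,-0.0058,0.1],[0,-0.0653,0.096,0.0893,0.055,-0.0058,0.1],[0,-0.0653,0.096,0.0893,0.055,-0.0058,0.1],[0,-0.0653,0.096,0.0893,0.055,-0.0058,0.1]]}' | python3 -m handwheel;python3 - <<'E'
from h import *
np.set_printoptions(precision=4,suppress=True)
delta(SEAT-.003*XR+.15*ZR,REST)
s=sensors.sense();R=s['ee_rot'];tc=s['tcp_pos']
for n in ['wrist','top','side']:
    c=cap(n);P=pts(c).reshape(-1,3);hsv=cv2.cvtColor(c['pixels'],cv2.COLOR_RGB2HSV).reshape(-1,3)
    Q=(P-tc)@R
    M=(abs(Q[:,1])<.02)&(abs(Q[:,0])<.08)&(Q[:,2]>-.035)&(Q[:,2]<.115)
    M&=(hsv[:,0]>95)&(hsv[:,0]<130)&(hsv[:,1]>100)
    S=Q[M]
    if len(S)>20: print(n,len(S),'x',np.percentile(S[:,0],[0,2,98,100]),'y',np.percentile(S[:,1],[2,50,98]),'z',np.percentile(S[:,2],[0,2,98,100]))
w=load('wrist')['pixels'];s_=load('side')['pixels'];
cv2.imwrite('pics/w4.png',np.hstack([cv2.resize(w[:,:,::-1],(400,300)),cv2.resize(s_[100:220,220:380,::-1],(400,300))]))
E
```

```text
time_s: 6.95
tcp_pos: [0.5706, -0.1555, 0.2466]
ee_rot: [[-0.38, 0.871, -0.311], [0.925, 0.358, -0.129], [-0.002, -0.336, -0.942]]
wrist_force: [-1.3, -0.1, -0.3]
gripper_width: 0.094
gripper_force: 30.0
d [0.0012 0.001  0.0732] rv [0.34 0.11 0.01] 0.4 j [   3.7   26.8    6.6    6.3  -88.5 -162.6] F [-1.3 -0.1 -0.3] t 6.95
wrist 23 x [0.0048 0.0051 0.0529 0.0531] y [-0.003  -0.003   0.0053] z [-0.0265 -0.0264 -0.0107 -0.0102]
top 236 x [-0.0361 -0.0301  0.0428  0.05  ] y [-0.0112 -0.004  -0.002 ] z [-0.026  -0.0202  0.0898  0.0918]
side 47 x [-0.0248 -0.0215  0.0249  0.025 ] y [-0.0038 -0.0018 -0.0008] z [-0.0108 -0.0067  0.0803  0.0803]
```

View pics/w4.png

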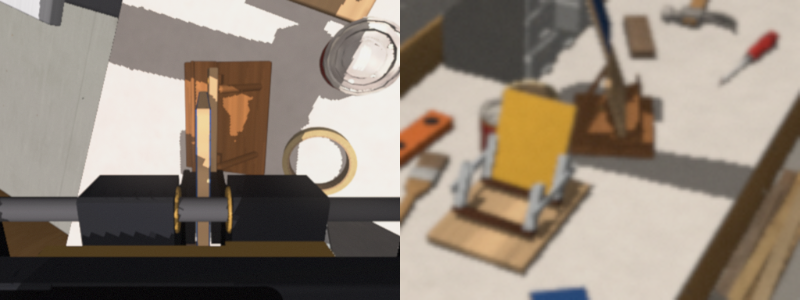

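The left half shows the held panel at (205,150), in front of and parallel to the backrest edge at (213,80). Descending partway.

Converted, 0.096 m is 0.128, 0.083 m is 0.1107.

```bash
echo '{"ticks": [[0,0.0013,0.0013,0.0267,0,0,0],[0,0.0013,0.0013,0.06,0,0,0],[0,0.0013,0.0013,0.0867,0,0,0],[0,0.0013,0.0013,0.1107,0,0,0],[0,0.0013,0.0013,0.128,0,0,0],[0,0.0013,0.0013,0.128,0,0,0]]}' | python3 -m handwheel;python3 - <<'E'
from h import *
np.set_printoptions(precision=4,suppress=True)
delta(SEAT-.003*XR+.103*ZR,REST)
w=cap('wrist');P=pts(w).reshape(-1,3);Q=(P-RO)@np.stack([XR,YR,ZR],1)
M=(abs(Q[:,1])<.09)&(Q[:,2]>.07)&(Q[:,2]<.1)&(abs(Q[:,0])<.03)
S=Q[M]; print('backrest top?',len(S),np.percentile(S[:,0],[2,25,50,75,98]),S[:,2].max(),np.percentile(S[:,1],[1,99]))
M=(abs(Q[:,1])<.09)&(Q[:,2]>.12)&(Q[:,2]<.16)&(abs(Q[:,0])<.03)
S=Q[M]; print('panel top',len(S),np.percentile(S[:,0],[2,25,50,75,98]),np.percentile(S[:,2],[2,50,98]))
s=cap('side')['pixels'];t=cap('top')['pixels']
cv2.imwrite('pics/w5.png',np.hstack([cv2.resize(w['pixels'][:240,180:340,::-1],(400,600)),cv2.resize(s[80:200,300:380,::-1],(400,600))]))
E
```

```text
time_s: 7.7
tcp_pos: [0.5404, -0.1665, 0.1554]
ee_rot: [[-0.379, 0.871, -0.312], [0.925, 0.356, -0.129], [-0.001, -0.337, -0.941]]
wrist_force: [0.0, -0.0, -1.2]
gripper_width: 0.091
gripper_force: 30.0
d [-0.0002  0.0002  0.0235] rv [ 0.28  0.06 -0.05] 0.3 j [   2.9   28.    -5.1    6.7  -75.6 -163.4] F [ 0.  -0.  -1.2] t 7.7
backrest top? 2208 [-0.0048  0.0017  0.0042  0.0068  0.0093] 0.0993601821221643 [-0.0058  0.0745]
panel top 4066 [-0.0181 -0.0095 -0.0067 -0.004   0.0047] [0.1273 0.1564 0.1583]
```

View pics/w5.png

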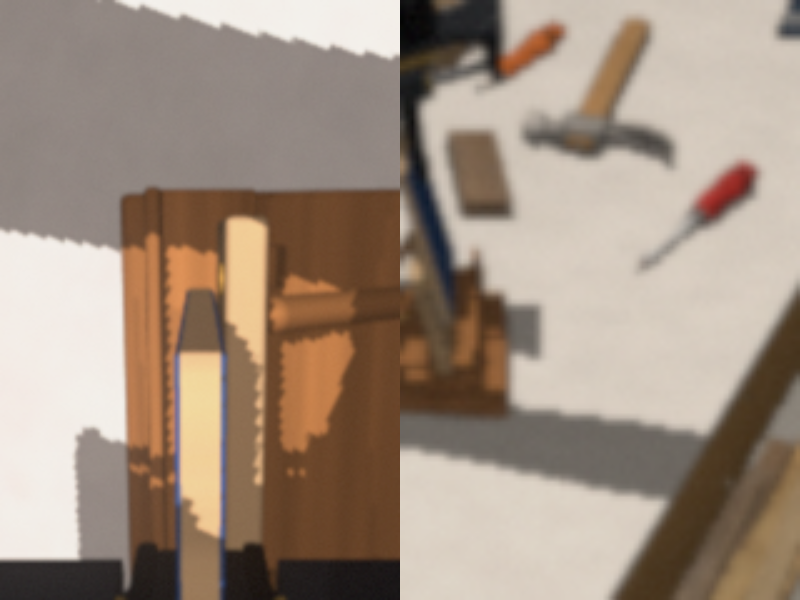

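The panel (left half, top edge at x 180–225) lies between the lip (150) and the backrest (225–265), with a few mm of gap. Lowering gently.

Converted, 0.021 m is 0.028, 0.017 m is 0.0227.

```bash
echo '{"ticks": [[0,0,0,0.008,0,0,0],[0,0,0,0.016,0,0,0],[0,0,0,0.0227,0,0,0],[0,0,0,0.028,0,0,0],[0,0,0,0.028,0,0,0]]}' | python3 -m handwheel;echo '{"ticks": [[0,0,0,0.0013,0,0,0],[0,0,0,0.0027,0,0,0],[0,0,0,0.0027,0,0,0]]}' | python3 -m handwheel
```

```text
time_s: 8.35
tcp_pos: [0.5346, -0.1691, 0.1352]
ee_rot: [[-0.379, 0.871, -0.312], [0.925, 0.356, -0.129], [-0.002, -0.337, -0.941]]
wrist_force: [0.0, -0.5, -0.7]
gripper_width: 0.091
gripper_force: 30.0
time_s: 8.65
tcp_pos: [0.5346, -0.1694, 0.1341]
ee_rot: [[-0.379, 0.872, -0.31], [0.925, 0.356, -0.13], [-0.003, -0.336, -0.942]]
wrist_force: [-0.1, -0.5, -0.7]
gripper_width: 0.09
gripper_force: 30.0
```

Converted, 0.002 m is 0.0027, 0.001 m is 0.0013.

```bash
echo '{"ticks": [[0,0,0,0.0013,0,0,0],[0,0,0,0.0027,0,0,0],[0,0,0,0.0027,0,0,0]]}' | python3 -m handwheel;echo '{"ticks": [[0,0,0,0.0013,0,0,0],[0,0,0,0.0013,0,0,0]]}' | python3 -m handwheel;echo '{"ticks": [[0,0,0,0.0013,0,0,0],[0,0,0,0.0013,0,0,0]]}' | python3 -m handwheel
```

```text
time_s: 8.95
tcp_pos: [0.5338, -0.1696, 0.1321]
ee_rot: [[-0.379, 0.872, -0.31], [0.925, 0.356, -0.13], [-0.002, -0.336, -0.942]]
wrist_force: [0.6, -0.3, -1.3]
gripper_width: 0.09
gripper_force: 30.0
time_s: 9.15
tcp_pos: [0.5335, -0.1698, 0.1312]
ee_rot: [[-0.379, 0.872, -0.31], [0.925, 0.356, -0.13], [-0.002, -0.336, -0.942]]
wrist_force: [0.3, 0.4, -2.3]
gripper_width: 0.086
gripper_force: 30.0
time_s: 9.35
tcp_pos: [0.5332, -0.1699, 0.1302]
ee_rot: [[-0.379, 0.872, -0.31], [0.925, 0.356, -0.13], [-0.002, -0.336, -0.942]]
wrist_force: [-0.1, -0.1, -0.6]
gripper_width: 0.089
gripper_force: 30.0
```

Converted, 0.001 m is 0.0013.

```bash
for i in 1; do echo '{"ticks": [[0,0,0,0.0013,0,0,0],[0,0,0,0.0013,0,0,0]]}' | python3 -m handwheel;done | grep -E "tcp|wrist"; echo '{"ticks": [[0,0,0,0.0013,0,0,0],[0,0,0,0.0013,0,0,0]]}' | python3 -m handwheel | grep -E "tcp|wrist"; echo '{"ticks": [[0,0,0,0.0013,0,0,0],[0,0,0,0.0013,0,0,0]]}' | python3 -m handwheel | grep -E "tcp|wrist"
```

```text
tcp_pos: [0.5329, -0.1701, 0.1293]
wrist_force: [-0.0, -0.1, -1.0]
tcp_pos: [0.5328, -0.1702, 0.1286]
wrist_force: [0.1, 0.1, -0.7]
tcp_pos: [0.5328, -0.1701, 0.1284]
wrist_force: [0.5, 2.2, 4.8]
```

Contact at TCP z≈0.128. Now easing the panel back against the rest.

Converted, 0.002 m is 0.0027, 0.001 m is 0.0013.

```bash
echo '{"ticks": [[0,0,0,-0.0007,0,0,0],[0,0,0.0013,-0.0007,0,0,0],[0,0,0.0027,-0.0007,0,0,0],[0,0,0.0027,-0.0007,0,0,0]]}' | python3 -m handwheel | grep -E "tcp|wrist"; echo '{"ticks": [[0,0,0.0013,0,0,0,0],[0,0,0.0013,0,0,0,0]]}' | python3 -m handwheel | grep -E "tcp|wrist";  python3 -c "
from h import *
s=sensors.sense();print((s['tcp_pos']-RO)@XR,REST.T@s['wrist_force'])"
```

```text
tcp_pos: [0.5335, -0.1698, 0.1281]
wrist_force: [-2.7, 0.7, 6.7]
tcp_pos: [0.5337, -0.1698, 0.1281]
wrist_force: [-2.2, 1.1, 8.2]
-0.005069306857366907 [ 1.82267049 -4.34344881 -7.16495898]
```

The manual's scale: shifts go in shares of 0.75 m and turns go in shares of 120 degrees. Converting my numbers, 0.001 m is 0.0013, -0.0007 m is -0.0009.

```bash
echo '{"ticks": [[0,0,0.0007,-0.0009,0,0,0],[0,0,0.0013,-0.0009,0,0,0],[0,0,0.0013,-0.0009,0,0,0]]}' | python3 -m handwheel | grep -E "tcp|wrist";  python3 - <<'E'
from h import *
np.set_printoptions(precision=4,suppress=True)
s=sensors.sense();print((s['tcp_pos']-RO)@XR,REST.T@s['wrist_force'],s['moment'])
w=cap('wrist');P=pts(w).reshape(-1,3);Q=(P-RO)@np.stack([XR,YR,ZR],1)
for a,b in((.07,.1),(.125,.15)):
    M=(abs(Q[:,1])<.09)&(Q[:,2]>a)&(Q[:,2]<b)&(abs(Q[:,0])<.03)&(Q[:,1]>.02);S=Q[M]
    print(len(S),np.percentile(S[:,0],[2,25,50,75,98]),np.percentile(S[:,2],[2,50,98]),np.percentile(S[:,1],[98]))
cv2.imwrite('pics/w6.png',cv2.resize(w['pixels'][:240,180:340,::-1],(400,600)))
E
```

```text
tcp_pos: [0.5337, -0.1697, 0.1281]
wrist_force: [-4.1, -0.4, 6.9]
-0.005020514179964495 [ 1.2351 -6.0861 -5.162 ] [-0.3491  1.4789 -0.0515]
1970 [-0.005   0.0022  0.0046  0.0069  0.0093] [0.0749 0.0829 0.0889] [0.0742]
1647 [-0.008  -0.0061 -0.004  -0.0022 -0.0004] [0.1271 0.1286 0.1299] [0.0534]
```

View pics/w6.png

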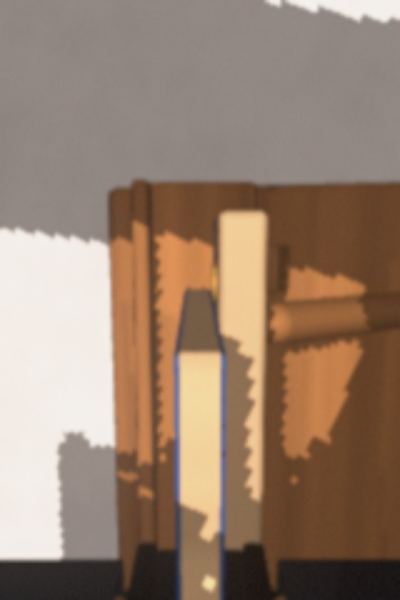

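The panel is flush with the backrest: its back edge is at x≈0, the gap is closed, and it sits within 2 mm of the middle. Releasing, then retracting.

```bash
echo '{"ticks": [[0.2,0,0,0,0,0,0],[0.3,0,0,0,0,0,0],[0.4,0,0,0,0,0,0],[0.4,0,0,0,0,0,0],[0.4,0,0,0,0,0,0],[0.4,0,0,0,0,0,0]]}' | python3 -m handwheel; python3 - <<'E'
from h import *
np.set_printoptions(precision=4,suppress=True)
w=cap('wrist');P=pts(w).reshape(-1,3);Q=(P-RO)@np.stack([XR,YR,ZR],1)
M=(abs(Q[:,1])<.09)&(Q[:,2]>.12)&(Q[:,2]<.14)&(abs(Q[:,0])<.03)&(Q[:,1]>.02);S=Q[M]
print(len(S),np.percentile(S[:,0],[2,25,50,75,98]),np.percentile(S[:,2],[2,50,98]))
E
```

```text
time_s: 11.5
tcp_pos: [0.5364, -0.1687, 0.1271]
ee_rot: [[-0.379, 0.872, -0.31], [0.925, 0.357, -0.13], [-0.002, -0.336, -0.942]]
wrist_force: [-0.1, -0.7, 0.2]
gripper_width: 0.393
gripper_force: 0.0
1710 [-0.0081 -0.0062 -0.0042 -0.0023 -0.0004] [0.1258 0.1279 0.1292]
```

Converted, -0.15 m is -0.2, -0.14 m is -0.1867.

```bash
echo '{"ticks": [[0.4,0,-0.0027,-0.0133,0,0,0],[0.4,0,-0.0027,-0.04,0,0,0],[0.4,0,-0.0027,-0.08,0,0,0],[0.4,0,-0.0027,-0.1333,0,0,0],[0.4,0,-0.0533,-0.1867,0,0,0],[0.4,0,-0.12,-0.2,0,0,0],[0.4,0,-0.16,-0.2,0,0,0],[0.4,0,-0.16,-0.2,0,0,0]]}' | python3 -m handwheel; python3 - <<'E'
from h import *
np.set_printoptions(precision=4,suppress=True)
a=cap('top')['pixels'];b=cap('side')['pixels'];w=cap('wrist')
cv2.imwrite('pics/f.png',np.hstack([cv2.resize(a[130:230,270:400,::-1],(400,300)),cv2.resize(b[80:220,220:380,::-1],(400,300))]))
P=pts(w).reshape(-1,3);Q=(P-RO)@np.stack([XR,YR,ZR],1)
M=(abs(Q[:,1])<.09)&(Q[:,2]>.09)&(Q[:,2]<.14)&(abs(Q[:,0])<.02);S=Q[M]
print(len(S),np.percentile(S[:,0],[2,50,98]),np.percentile(S[:,1],[1,99]),np.percentile(S[:,2],[2,50,98]))
E
```

```text
time_s: 12.35
tcp_pos: [0.4762, -0.1932, 0.3135]
ee_rot: [[-0.378, 0.875, -0.304], [0.926, 0.355, -0.13], [-0.006, -0.33, -0.944]]
wrist_force: [0.6, 0.4, 0.2]
gripper_width: 0.402
gripper_force: 0.0
2812 [-0.0089 -0.0081 -0.0007] [-0.0493  0.0542] [0.0912 0.1201 0.1292]
```

View pics/f.png

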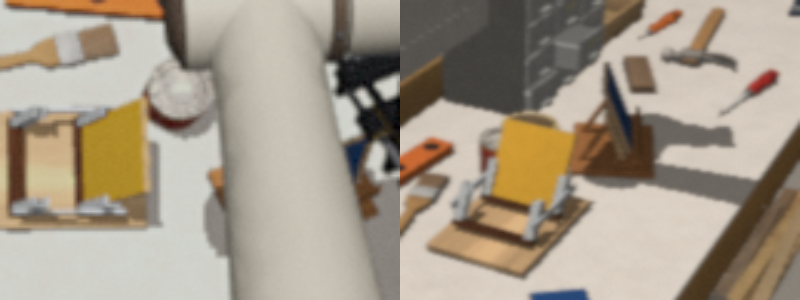

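The right half shows the blue panel at (618,110) leaning against the backrest, foot behind the lip. Yellow is still in its slot and the robot is clear, so I'm handing in.

```bash
python3 -c "
from h import *
print(workorder.finish_job())"
```

```text
the job is handed in; nothing more can be done
None
```

The blue panel is on the inspection stand, flat against the backrest with its foot behind the lip and within about 3 mm of the middle; yellow is still in its slot, nothing else was touched as far as I could see, and the job was handed in at about 12.5 s (no verdict shown).

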